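# Lock the repair clamp on a plastic housing

## Task

Close and lock the slide clamp that holds the black plastic housing for repair: with the fingertips, push the orange knob along the long leg of its L-shaped slot to the corner, then sideways along the short leg right to its end, and let go of it there. Only push the knob from the side, never take it between the fingers, and leave the screwdriver, the wooden block and the jar where they are.

Things in the scene. Friction and masses are not known exactly. Their poses are not given: they have to be found in the camera images.
- clamp: The slide clamp, fixed to the bench; blue base 300 x 145 x 12 mm. Origin on the bench under slot_corner, axes as slot_corner's. Cover plate: x -100 to 50, y -55 to 80 mm, top at 40 mm, bare but for four 3 mm bolt heads near its corners and the knob. Beyond x = 50 mm: steel jaw (top 50 mm), black housing (top 46 mm), fence (top 52 mm).
- knob (a point): Centre of the orange round knob (diameter 30 mm, 52 to 90 mm above the bench, this point at 70 mm) on the 12 mm upright pin in the L-shaped slot. It cannot be lifted, tilted or turned; it moves only along the slot and stays where it is left. It begins in the first 20 mm of the long leg. Friction: about 3 N on the long leg (it drives the jaw), 2 N on the short leg. The slot's ends are rigid.
- slot_start (a point): Start of the slot's long leg (centre line), on the top face of the aluminium cover plate, 40 mm above the bench. The slot is 16 mm wide and leaves the pin 2 mm of play each way.
- slot_corner (a point): Corner of the L slot, on the plate's top face (40 mm above the bench): where the pin's axis stands at the end of the long leg, 55 mm from slot_start. Its x axis points along the long leg, from slot_start to the corner and on to jaw and housing; its y axis along the short leg, from the corner to slot_end; z up.
- slot_end (a point): Closed end of the short leg, on the plate's top face: where the pin's axis stands when the clamp is locked. 35 mm from the corner, at right angles to the long leg.
- jaw (a joint): Travel of the jaw and the knob along the long leg, m: 0 at slot_start, 0.055 at the corner (rigid stop at 0.057).
- pin (a joint): Travel of the knob along the short leg, m: 0 on the long leg's centre line, 0.035 at slot_end (rigid stop at 0.037). It can move only when the jaw is within a few mm of 0.055.
- screwdriver: Loose screwdriver with yellow handle, about 200 mm long and 26 mm thick, lying along its x axis on the bench on the slot_corner -y side of the clamp; the origin is at its underside, mid-length. Leave alone.
- block: Loose wooden block 55 x 45 x 40 mm standing on the bench on the slot_corner +y side of the clamp; the origin is the centre of its underside. Leave alone.
- flux: Loose amber jar with black lid, diameter 48 mm, height 55 mm, standing on the bench on the slot_corner +y side of the clamp; the origin is the centre of its underside. Leave alone.

How it is judged:
On the way, in this order (a step that is already met when the one before it is completed fails the run):
1. the knob has been pushed along the long leg to the corner (value of joint jaw above 0.05 m and value of joint pin below 0.025 m).
2. the knob has been pushed along the short leg to its end (value of joint jaw above 0.05 m and value of joint pin above 0.03 m), for 0.2 s.
At the end, for the whole second after the job is handed in: The knob rests at the closed end of the short leg (within 5 mm of it), so the jaw is locked shut at the end of its travel (within 5 mm); the screwdriver, block and jar are within 20 mm of where they began (all of step 2 and velocity of joint pin between -0.005 and 0.005 m/s and velocity of joint jaw between -0.005 and 0.005 m/s and distance of each of screwdriver, block, flux from where it was at the start of the episode below 0.02 m); the robot touches nothing.
It fails at once if the knob is taken between the fingers (horizontal distance between the grasp point and knob below 0.012 m and contact force between the fingers and clamp above 1 N).
It fails at once if a bystander is moved by more than 20 mm (distance of any of screwdriver, block, flux from where it was at the start of the episode above 0.02 m).
It also fails if it takes over 40 s, if anything falls off the work surface, if the arm or the gripper's body presses on something with over 40 N, if the wrist force passes 120 N, or if a joint passes its speed limit or range.

## Robot

A 7-joint arm with a two-finger parallel gripper is mounted at the origin on the work surface. World frame = base frame: x ahead of the robot, y to its left, z up, the work surface at z = 0. Lengths are in m, angles in rad, forces in N, time in s.
With the tool pointing down it reaches from about 0.4 to 0.85 m from the base axis. Payload 4.5 kg.
Tool frame: the origin (TCP) lies midway between the tips of the shut fingers; the grasp point (between the pads) lies 19 mm behind it; z points along the fingers, y is the line along which they close (so a half turn about z gives the same grasp; the last joint's range is limited). The gripper opens to 88 mm and grips with 3 to 60 N. Pads are 18 mm wide; open, the fingers measure 123 mm over their backs; the gripper's body (75 mm by 187 mm) begins 45 mm behind the grasp point.
Start: joints at [1.295, 0.689, -0.195, 1.565, 0.157, 0.902, -0.215], TCP at [0.191, -0.595, 0.211] pointing down, gripper open.
Joint ranges: [-3.01, 3.01], [-0.46, 2.08], [-1.47, 1.51], [0.13, 2.56], [-1, 4.14], [0.04, 2.09], [-2.66, 2.66]. Speed limits (rad/s): [2.57, 2.57, 3.14, 3.14, 3.14, 3.14, 3.14].

## Interface

Orientations are given as a unit quaternion [x, y, z, w].
In Python, from plant import r gives the robot as it stands.
- The arm moves only by the tool carry_out, never from a script. Its argument "plan" is a list of rows, each an object with "rot": the turn, a rotation vector about the tool's x, y, z in rad, a list of three; "xyz": the shift along the tool's x, y, z in m, a list of three; "grip": the closure in counts, from 0 (fully open) to 255 (shut). In form: [{"rot": [wx, wy, wz], "xyz": [dx, dy, dz], "grip": grip}, ...]. A call has 1 to 8 rows; each row is the pose to reach, as a shift and turn from the pose commanded when the call began, along the tool's axes at that moment; what a row does not reach only later rows make up. A row lasts 1/12 s, in which the tool goes at most 41.7 mm and 7.16 degrees, less where a joint would pass 70% of its speed; a pose out of reach is approached as far as the arm can. A call with a gripper value outside its range is refused whole. The fingers move at their own pace and stop on an object; "squeeze" is the grip in N (left out, the last holds). Time passes only in rows, so rows that repeat a pose let the fingers close. It gives the time, the measured TCP pose, the force, the opening and the grip force at its end, in the units of the state.
- r.get_state(): the state, without advancing time (a new reading comes with each control period).
- r.snapshot(name): name is "side" or "top" or "wrist"; returns the picture (400x640x3 uint8, red, green, blue); there is no depth.
- r.camera_params(name): a dict with "fx", "fy", "cx", "cy" (pixels), "distortion" ([k1, k2, p1, p2, k3] as OpenCV has them; the pictures are not rectified), "position" and "attitude" of the camera in the world; the wrist camera has in their place "hand_eye" (4x4, takes a point from camera to tool coordinates, whose origin is the TCP and whose axes are the flange's). Camera axes: x right, y down, z forward; pixel columns grow to the right and rows downward; lengths in m; the calibration is good to about 2 mm. A picture is of the moment at which its call begins: read the wrist's pose just before it. camera_params takes no time and is no camera call.
- r.finish_job(): hands the job in; it is judged then, once.
The state is a dict: "clock": time; "q": joint angles; "qd": joint speeds; "joint_torque": joint torques, N m; "tool_pos": TCP position; "eef_rot": TCP orientation; "contact_force": force on the tool from outside, world axes, zero at the start; "moment": the same for the moment, N m; "opening": opening from 0.0 (shut) to 1.0 (fully open); "finger_force": force on a finger pad.
Only numpy, scipy, OpenCV 4.12 (cv2) and the standard library are available. Lean on these libraries where they do the work, as an engineer would, in place of code of your own. Each camera call takes 0.05 s, during which the arm holds its last target. There are 200 camera calls.

## Working session

There is one attempt and no reset: what is moved stays moved. The work goes in short steps, Python scripts to look and compute and a tool call to move; the robot and the scene stay as the last step left them, time stands still between calls to the robot, and variables do not carry over. Pictures are saved under pics/ and viewed, at most 10 in all, crops included, and the job is handed in when it is done.

Besides the shell and the picture viewer there is one more tool, called after "Request:" by a JSON object that holds its "op" and its "data". carry_out: Moves the arm, as the interface text tells. Its arguments: {"type":"object","properties":{"plan":{"type":"array"},"squeeze":{"type":"number"}},"required":["plan"]}

```bash
mkdir -p pics; python3 - <<'E'
from plant import r
import cv2
s=r.get_state();print(s)
for n in("top","side"):
    cv2.imwrite(f"pics/{n}0.png",r.snapshot(n)[:,:,::-1]);print(n,r.camera_params(n))
print(r.camera_params("wrist"))
E
```

```text
{'clock': 0.0, 'q': array([ 1.29481687,  0.68997793, -0.19451272,  1.56633686,  0.1573274 ,
        0.90251084, -0.21510127]), 'qd': array([-0.00093629,  0.00156088,  0.00041158, -0.00033535, -0.00129786,
        0.00017775,  0.00021821]), 'joint_torque': array([ 7.69640155e-04, -5.27569056e+01, -1.26663577e+00, -1.53431672e+01,
       -5.25869394e-02,  6.45243490e-03,  2.02155120e-04]), 'tool_pos': array([ 0.1902627 , -0.5946194 ,  0.21051575]), 'eef_rot': array([ 9.88020549e-01,  1.54319634e-01, -2.19196252e-04, -8.92676093e-04]), 'contact_force': array([ 0.10379751, -0.00640486, -0.05515054]), 'moment': array([-0.01093884,  0.02132852, -0.0293706 ]), 'finger_force': 0.0, 'opening': 0.9967394138433099}
top {'fx': 443.9390846249587, 'fy': 443.9390846249587, 'cx': 315.96929668156525, 'cy': 195.86905899877723, 'distortion': array([-0.07944333,  0.        ,  0.        ,  0.        ,  0.        ]), 'position': array([0.44673066, 0.05127478, 0.88322883]), 'attitude': array([-0.70388708,  0.70543816, -0.04396807,  0.07047546])}
side {'fx': 388.9696002208922, 'fy': 388.9696002208922, 'cx': 318.91667049510903, 'cy': 198.35326376491125, 'distortion': array([-0.00853958,  0.        ,  0.        ,  0.        ,  0.        ]), 'position': array([0.29323799, 0.65245977, 0.51262737]), 'attitude': array([-0.19466522,  0.86504332, -0.44815221,  0.11386438])}
{'fx': 303.89225110570754, 'fy': 303.89225110570754, 'cx': 317.6945155959393, 'cy': 201.11732561819454, 'distortion': array([0.02028578, 0.        , 0.        , 0.        , 0.        ]), 'hand_eye': array([[ 2.62202110e-04, -9.56276922e-01, -2.92462613e-01,
         7.58282464e-02],
       [ 9.99999924e-01,  1.66165947e-04,  3.53212430e-04,
        -4.79323324e-04],
       [-2.89171568e-04, -2.92462683e-01,  9.56276893e-01,
        -1.73863251e-01],
       [ 0.00000000e+00,  0.00000000e+00,  0.00000000e+00,
         1.00000000e+00]])}
```

View pics/top0.png

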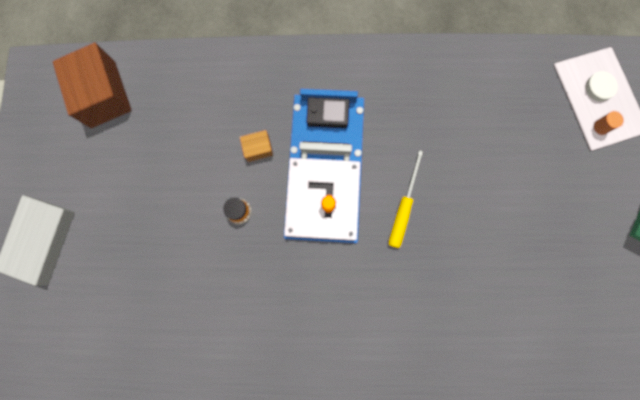

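View pics/side0.png

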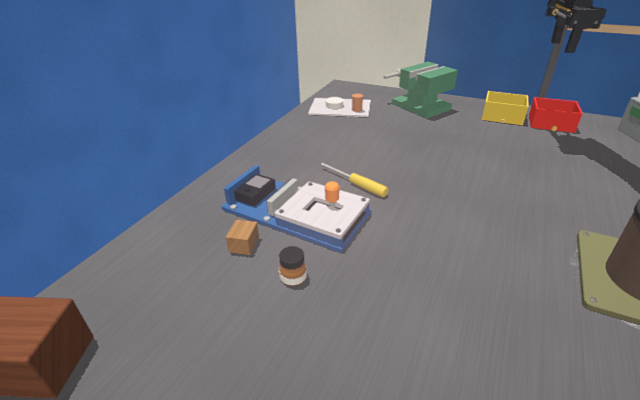

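The top view shows the clamp: plate corners near (290,158), (361,160), (357,240) and (286,238), orange knob at (329,203), slot corner at about (331,185), and slot end at about (311,185). The screwdriver is on the right, around (405,205). The block (256,145) and jar (237,211) are on the left. I'll measure these more finely.

```bash
cat > h.py <<'E'
import numpy as np, cv2
from plant import r
from scipy.spatial.transform import Rotation as R
def ray(n,uv):
    c=r.camera_params(n);K=np.array([[c['fx'],0,c['cx']],[0,c['fy'],c['cy']],[0,0,1]])
    p=cv2.undistortPoints(np.float64(uv).reshape(-1,1,2),K,c['distortion']).reshape(-1,2)
    return np.array(c['position']),R.from_quat(c['attitude']).apply(np.c_[p,np.ones(len(p))])
def at(n,uv,z):
    o,d=ray(n,uv);return o+d*((z-o[2])/d[:,2])[:,None]
E
python3 - <<'E'
from h import *
im=cv2.imread('pics/top0.png')
cv2.imwrite('pics/crop.png',cv2.resize(im[80:255,220:440],None,fx=3.4,fy=3.4,interpolation=cv2.INTER_CUBIC))
hsv=cv2.cvtColor(im,cv2.COLOR_BGR2HSV)
w=((hsv[...,1]<50)&(hsv[...,2]>150)).astype(np.uint8); w[:156]=0;w[245:]=0;w[:,:280]=0;w[:,370:]=0
c=max(cv2.findContours(w,0,2)[0],key=cv2.contourArea)
P=at('top',cv2.convexHull(c).reshape(-1,2),.04)
rc=cv2.minAreaRect(np.float32(P[:,:2]*1000));print(rc,cv2.boxPoints(rc))
for n in('top','side'):
    i=cv2.imread(f'pics/{n}0.png');g=cv2.cvtColor(i,cv2.COLOR_BGR2HSV)
    m=((g[...,0]<18)&(g[...,1]>200)&(g[...,2]>180)).astype(np.uint8)
    k=cv2.connectedComponentsWithStats(m);print(n,[(a.tolist(),b.tolist()) for a,b in zip(k[2],k[3]) if 20<a[4]<5000])
print(at('top',[[329,203],[331,185],[311,185],[328,217]],.04), at('top',[[329,203]],.075))
print(at('top',[[420,153],[396,246],[410,198]],.013))
print(at('top',[[256,140],[236,208]],.045))
E
```

```text
((584.4432373046875, 71.57141876220703), (140.89552307128906, 163.33824157714844), 86.5327377319336) [[498.66306     6.1918106]
 [661.70233    -3.686592 ]
 [670.2234    136.95102  ]
 [507.18414   146.82944  ]]
top []
side []
[[0.57067347 0.05802945 0.04      ]
 [0.60579057 0.05403017 0.04      ]
 [0.60603002 0.09270367 0.04      ]
 [0.54366211 0.0600396  0.04      ]] [[0.56552896 0.05774908 0.075     ]]
[[ 0.67537296 -0.12528793  0.013     ]
 [ 0.48944229 -0.07180747  0.013     ]
 [ 0.58383512 -0.10197834  0.013     ]]
[[0.69603833 0.20123203 0.045     ]
 [0.56101495 0.23684878 0.045     ]]
```

View pics/crop.png

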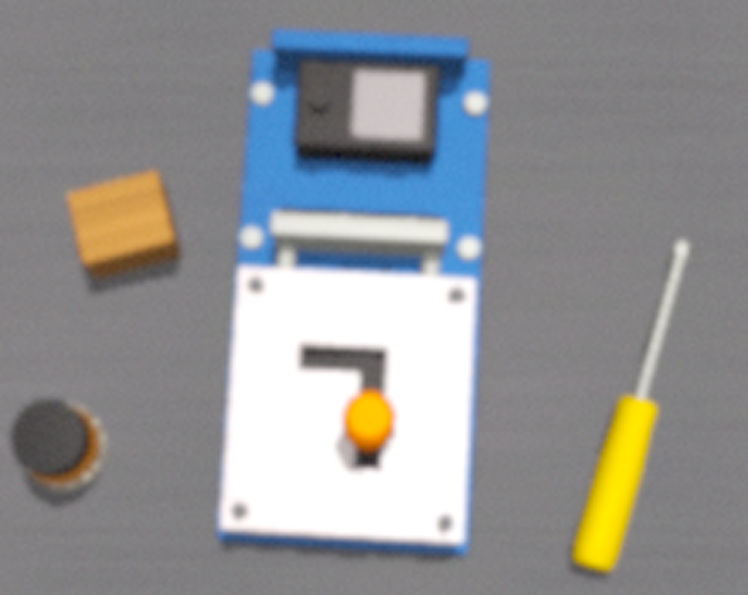

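The crop shows the plate corners at (238,267), (480,278), (465,545) and (220,533), the knob centre at (369,418), the slot corner at about (373,359) and the slot end at about (312,356). I'll fit the clamp pose from these.

```bash
python3 - <<'E'
from h import *
f=lambda a:(np.array(a,float)+.5)/3.4-.5+[220,80]
c=at('top',f([[238,267],[480,278],[465,545],[220,533],[373,359],[312,356],[368,460]]),.04)[:,:2]
m=np.array([[50,80],[50,-55],[-100,-55],[-100,80]])/1000
q=c[:4];qm=q.mean(0);mm=m.mean(0)
H=(m-mm).T@(q-qm);a=np.arctan2(H[0,1]-H[1,0],H[0,0]+H[1,1])
Rm=np.array([[np.cos(a),-np.sin(a)],[np.sin(a),np.cos(a)]]);o=qm-Rm@mm
print('yaw',np.degrees(a),'corner',o,'res',(m@Rm.T+o-q)*1000)
print('slot direct mm',(c[4:]-o)@Rm*1000)
o1,d1=ray('top',f([[369,418]]));o2,d2=ray('side',[[332,191]])
A=np.c_[d1[0],-d2[0]];t=np.linalg.lstsq(A,o2-o1,rcond=None)[0]
p1=o1+t[0]*d1[0];p2=o2+t[1]*d2[0];k=(p1+p2)/2
print('knob',p1,p2,'clamp',((k[:2]-o)@Rm)*1000)
s=r.get_state();T=R.from_quat(s['eef_rot'])
for g in([-92,0],[-92,-8]):
    w=np.r_[o+Rm@(np.array(g)/1000),.0]; print(g,w,'tool shift',T.inv().apply(np.r_[w[:2],.13]-s['tool_pos']))
print('rz',np.radians(0)+2*np.arctan2(s['eef_rot'][1],s['eef_rot'][0])-a)
E
```

```text
yaw -3.339093534192491 corner [0.60384458 0.05612247] res [[-1.35692976 -1.66352287]
 [-1.58840717  2.51736954]
 [ 1.01236896  0.59764465]
 [ 1.93296797 -1.45149132]]
slot direct mm [[  1.4369789    1.17570505]
 [  1.3641265   35.92736922]
 [-56.36947909   0.84692094]]
knob [0.56634481 0.05926369 0.07470893] [0.56485128 0.05874725 0.07448287] clamp [-38.34952397   0.65043289]
[-92, 0] [0.51200077 0.06148103 0.        ] tool shift [ 0.5064676  -0.52666444  0.0814093 ]
[-92, -8] [0.51153481 0.05349461 0.        ] tool shift [ 0.50358842 -0.51920051  0.08139737]
rz 0.3681587920383708
```

Request:
{"op": "carry_out", "data": {"plan": [{"rot":[0,0,0.05],"xyz":[0.035,-0.02,0],"grip":255},{"rot":[0,0,0.1],"xyz":[0.07,-0.04,0],"grip":255},{"rot":[0,0,0.15],"xyz":[0.105,-0.06,0],"grip":255},{"rot":[0,0,0.2],"xyz":[0.14,-0.08,0],"grip":255},{"rot":[0,0,0.25],"xyz":[0.175,-0.1,0],"grip":255},{"rot":[0,0,0.3],"xyz":[0.21,-0.12,0],"grip":255},{"rot":[0,0,0.34],"xyz":[0.245,-0.14,0],"grip":255},{"rot":[0,0,0.368],"xyz":[0.28,-0.16,0],"grip":255}], "squeeze": 5}}

```text
clock: 0.77
tool_pos: [0.4093, -0.3557, 0.2111]
eef_rot: [1.0, -0.03, -0.0, -0.0]
contact_force: [0.8, -1.3, -1.0]
opening: 0.422
finger_force: 0.0
```

```bash
cat >> h.py <<'E'
a=np.radians(-3.34);Rm=np.array([[np.cos(a),-np.sin(a)],[np.sin(a),np.cos(a)]]);o=np.array([.6045,.0568])
def rep(targets=()):
    s=r.get_state();T=R.from_quat(s['eef_rot']);M=T.as_matrix()
    print('t',s['clock'],'tcp',s['tool_pos'],'clamp mm',(s['tool_pos'][:2]-o)@Rm*1000,'F',s['contact_force'],'op',s['opening'])
    print('tilt',M[2],'yaw',np.degrees(np.arctan2(M[1,0],M[0,0])),'q',s['q'].round(2))
    for x,y,z in targets:
        w=np.r_[o+Rm@np.array([x,y])/1000,z/1000];print((x,y,z),T.inv().apply(w-s['tool_pos']).round(4))
E
python3 -c "
from h import *
rep([(-92,0,130)])"
```

```text
t 0.7667 tcp [ 0.40926483 -0.35570644  0.21111111] clamp mm [-170.87050355 -423.18034505] F [ 0.84425565 -1.31383794 -0.97135511] op 0.42161793582403023
tilt [-5.52593146e-04 -2.80786792e-04 -9.99999808e-01] yaw -3.4520748075811074 q [ 0.66  0.58 -0.05  1.82  0.04  0.75 -1.05]
(-92, 0, 130) [ 0.0781 -0.4233  0.0812]
```

Request:
{"op": "carry_out", "data": {"plan": [{"rot":[0,0,0],"xyz":[0.01,-0.035,0],"grip":255},{"rot":[0,0,0],"xyz":[0.02,-0.07,0],"grip":255},{"rot":[0,0,0],"xyz":[0.03,-0.11,0],"grip":255},{"rot":[0,0,0],"xyz":[0.04,-0.15,0],"grip":255},{"rot":[0,0,0],"xyz":[0.05,-0.19,0],"grip":255},{"rot":[0,0,0],"xyz":[0.06,-0.23,0],"grip":255},{"rot":[0,0,0],"xyz":[0.065,-0.265,0],"grip":255},{"rot":[0,0,0],"xyz":[0.065,-0.3,0],"grip":255}]}}

```text
clock: 1.43
tool_pos: [0.4918, -0.0594, 0.2112]
eef_rot: [1.0, -0.028, 0.0, -0.0]
contact_force: [0.7, 1.3, -0.5]
opening: 0.003
finger_force: 0.0
```

Request:
{"op": "carry_out", "data": {"plan": [{"rot":[0,0,0],"xyz":[0,-0.03,0.01],"grip":255},{"rot":[0,0,0],"xyz":[0,-0.06,0.02],"grip":255},{"rot":[0,0,0],"xyz":[0,-0.09,0.04],"grip":255},{"rot":[0,0,0],"xyz":[0,-0.11,0.06],"grip":255},{"rot":[0,0,0],"xyz":[0,-0.115,0.08],"grip":255},{"rot":[0,0,0],"xyz":[0,-0.115,0.08],"grip":255}]}}

```text
clock: 1.93
tool_pos: [0.495, 0.0555, 0.1283]
eef_rot: [1.0, -0.027, -0.003, 0.0]
contact_force: [0.1, -0.1, 0.7]
opening: 0.009
finger_force: 0.0
```

```bash
python3 -c "
from h import *
rep([(-92,0,65),(-80,0,65)])
for n in ('wrist','side'):
  cv2.imwrite(f'pics/{n}1.png',r.snapshot(n)[:,:,::-1])"
```

```text
t 1.9333 tcp [0.49502389 0.0554605  0.12830276] clamp mm [-109.21211093   -7.71541264] F [ 0.10299808 -0.06186744  0.68421675] op 0.009379298999934274
tilt [-6.30203668e-03  1.79146716e-04 -9.99980126e-01] yaw -3.057153256542917 q [-0.2   0.66 -0.    2.02 -0.    0.46 -1.83]
(-92, 0, 65) [ 0.0176 -0.0076  0.0632]
(-80, 0, 65) [ 0.0296 -0.0076  0.0631]
```

View pics/wrist1.png

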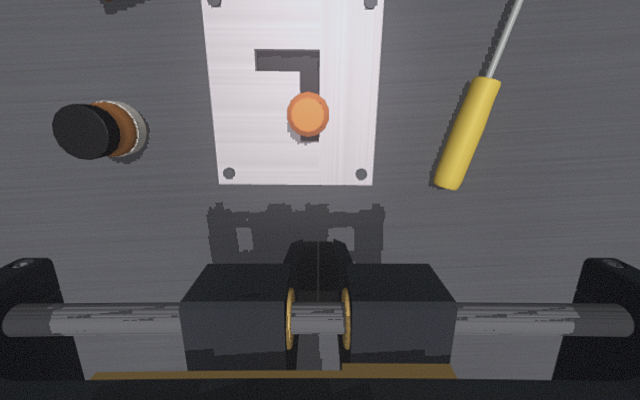

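The wrist view shows the shut fingertips at about (318,250), in front of the plate. The knob's top is at (307,114), the slot corner at about (309,60) and the slot end at about (266,60). I'll cross-check these against the clamp pose.

```bash
python3 - <<'E'
from h import *
s=r.get_state();T=R.from_quat(s['eef_rot']);c=r.camera_params('wrist');X=c['hand_eye']
K=np.array([[c['fx'],0,c['cx']],[0,c['fy'],c['cy']],[0,0,1]])
for uv,z in(((309,60),.04),((266,60),.04),((308,139),.04),((307,114),.09),((219,185),.04),((373,185),.04),((292,242),.13),((345,242),.13)):
    p=cv2.undistortPoints(np.float64([[uv]]),K,c['distortion'])[0,0]
    d=T.apply(X[:3,:3]@np.r_[p,1]);b=T.apply(X[:3,3])+s['tool_pos'];w=b+d*(z-b[2])/d[2]
    print(uv,w.round(4),((w[:2]-o)@Rm*1000).round(1))
E
```

```text
(309, 60) [0.6089 0.0532 0.04  ] [ 4.6 -3.3]
(266, 60) [0.6108 0.0873 0.04  ] [ 4.5 30.8]
(308, 139) [0.5475 0.0582 0.04  ] [-57.  -2.]
(307, 114) [0.5689 0.0559 0.09  ] [-35.5  -2.9]
(219, 185) [0.5116 0.1403 0.04  ] [-97.6  78. ]
(373, 185) [0.5036 0.0027 0.04  ] [-97.6 -59.9]
(292, 242) [0.4932 0.0693 0.13  ] [-111.8    5.9]
(345, 242) [0.4913 0.0361 0.13  ] [-111.8  -27.3]
```

Request:
{"op": "carry_out", "data": {"plan": [{"rot":[0,0,0],"xyz":[0.015,-0.008,0.01],"grip":255},{"rot":[0,0,0],"xyz":[0.03,-0.008,0.025],"grip":255},{"rot":[0,0,0],"xyz":[0.03,-0.008,0.045],"grip":255},{"rot":[0,0,0],"xyz":[0.03,-0.008,0.06],"grip":255},{"rot":[0,0,0],"xyz":[0.03,-0.008,0.065],"grip":255},{"rot":[0,0,0],"xyz":[0.03,-0.008,0.065],"grip":255}]}}

```text
clock: 2.53
tool_pos: [0.5277, 0.0577, 0.0664]
eef_rot: [1.0, -0.03, -0.0, 0.0]
contact_force: [0.1, -0.1, -0.9]
opening: 0.007
finger_force: 0.0
```

```bash
python3 -c "
from h import *
rep([(-35,0,62)])"
```

```text
t 2.5333 tcp [0.52773607 0.05772559 0.06640223] clamp mm [-76.68746266  -3.5483213 ] F [ 0.11479858 -0.06664924 -0.92030132] op 0.006901250924456265
tilt [-6.91070255e-04  9.77627647e-04 -9.99999283e-01] yaw -3.4532154374962216 q [-0.2   0.8   0.    1.97 -0.    0.38 -1.83]
(-35, 0, 62) [ 0.0417 -0.0036  0.0044]
```

Now push to a little short of the corner.

Request:
{"op": "carry_out", "data": {"plan": [{"rot":[0,0,0],"xyz":[0.006,-0.003,0.003],"grip":255},{"rot":[0,0,0],"xyz":[0.012,-0.003,0.003],"grip":255},{"rot":[0,0,0],"xyz":[0.018,-0.003,0.003],"grip":255},{"rot":[0,0,0],"xyz":[0.024,-0.003,0.003],"grip":255},{"rot":[0,0,0],"xyz":[0.03,-0.003,0.003],"grip":255},{"rot":[0,0,0],"xyz":[0.035,-0.003,0.003],"grip":255},{"rot":[0,0,0],"xyz":[0.04,-0.003,0.003],"grip":255},{"rot":[0,0,0],"xyz":[0.043,-0.003,0.003],"grip":255}]}}

```text
clock: 3.2
tool_pos: [0.5719, 0.0596, 0.0634]
eef_rot: [1.0, -0.029, 0.0, 0.0]
contact_force: [1.1, 0.2, 0.5]
opening: 0.005
finger_force: 0.0
```

```bash
python3 -c "
from h import *
rep([(-24,0,62)])
a=r.snapshot('top')[150:230,270:390,::-1];b=r.snapshot('side')[150:250,260:400,::-1]
a=cv2.resize(a,None,fx=4,fy=4);b=cv2.resize(b,(a.shape[1]*7//8,a.shape[0]))
cv2.imwrite('pics/p2.png',cv2.resize(np.hstack([a,b]),None,fx=.85,fy=.85))"
```

```text
t 3.2 tcp [0.57189355 0.05963999 0.06337565] clamp mm [-32.71652497   0.9354785 ] F [1.07691333 0.21599283 0.48745417] op 0.0049905697121136175
tilt [ 7.05907374e-04 -1.62150155e-05 -9.99999751e-01] yaw -3.344997727562792 q [-0.18  0.84 -0.    1.84  0.    0.47 -1.81]
(-24, 0, 62) [0.0087 0.0009 0.0014]
```

View pics/p2.png

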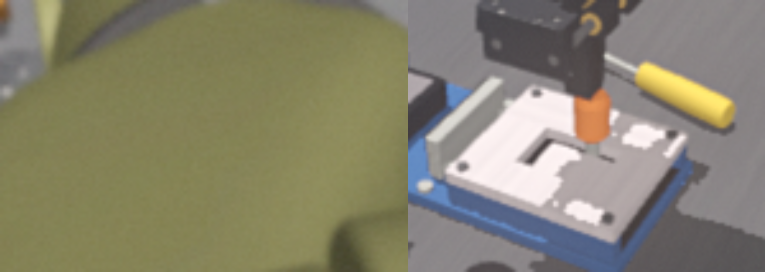

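```bash
python3 - <<'E'
from h import *
s=r.get_state();c=r.camera_params('side');K=np.array([[c['fx'],0,c['cx']],[0,c['fy'],c['cy']],[0,0,1]])
Ri=R.from_quat(c['attitude']).inv()
def pj(w):
    return cv2.projectPoints(Ri.apply(np.array(w)-c['position'])[None],np.zeros(3),np.zeros(3),K,c['distortion'])[0].ravel().round(1)
print('tcp',pj(s['tool_pos']))
for x in(-55,-38,-20,-8,0):
  for z in(.052,.09): print(x,z,pj(np.r_[o+Rm@[x/1000,0],z]))
cv2.imwrite('pics/p3.png',cv2.resize(r.snapshot('side')[130:260,240:400,::-1],None,fx=4.6,fy=4.6,interpolation=cv2.INTER_CUBIC))
cv2.imwrite('pics/p4.png',r.snapshot('wrist')[:,:,::-1])
E
```

```text
tcp [328.8 195. ]
-55 0.052 [338.6 202.2]
-55 0.09 [338.7 186.6]
-38 0.052 [331.2 200. ]
-38 0.09 [331.1 184.4]
-20 0.052 [323.5 197.7]
-20 0.09 [323.2 182.2]
-8 0.052 [318.5 196.1]
-8 0.09 [318.1 180.7]
0 0.052 [315.2 195.1]
0 0.09 [314.7 179.8]
```

View pics/p3.png

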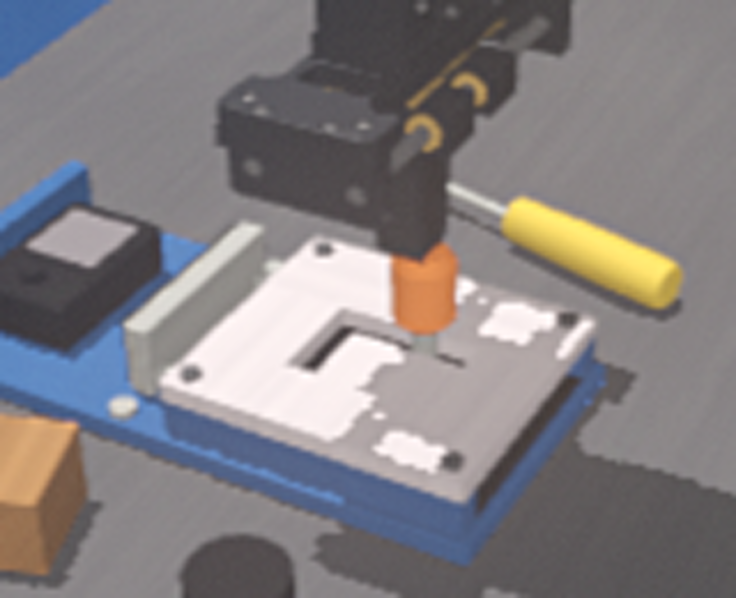

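View pics/p4.png

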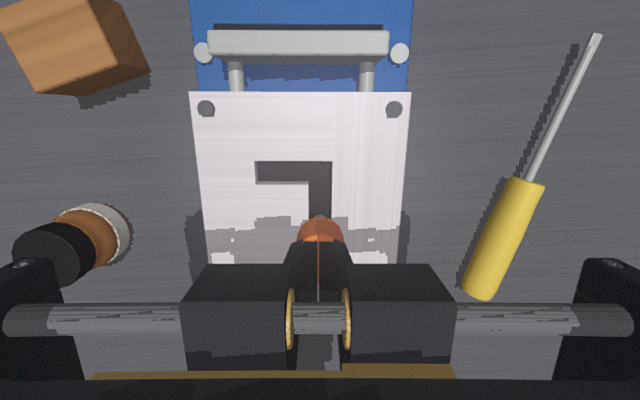

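The two pictures agree. The visible fingertips end at about (329,184) in the side view, while the reported TCP projects to (329,195). So the real tips are about 27 mm above the reported TCP and have passed over the knob, which still stands at (332,191). I'll lift, back off and go in lower, checking the height.

Request:
{"op": "carry_out", "data": {"plan": [{"rot":[0,0,0],"xyz":[0,0,-0.01],"grip":255},{"rot":[0,0,0],"xyz":[0,0,-0.02],"grip":255},{"rot":[0,0,0],"xyz":[-0.02,0,-0.02],"grip":255},{"rot":[0,0,0],"xyz":[-0.04,0,-0.02],"grip":255},{"rot":[0,0,0],"xyz":[-0.05,0,-0.01],"grip":255},{"rot":[0,0,0],"xyz":[-0.05,0,0],"grip":255},{"rot":[0,0,0],"xyz":[-0.05,0,0.01],"grip":255},{"rot":[0,0,0],"xyz":[-0.05,0,0.01],"grip":255}]}}

```text
clock: 4.07
tool_pos: [0.5214, 0.0626, 0.052]
eef_rot: [1.0, -0.029, -0.0, 0.0]
contact_force: [0.3, -0.1, 0.2]
opening: 0.003
finger_force: 0.0
```

```bash
cat >> h.py <<'E'
def pj(n,w):
    c=r.camera_params(n);K=np.array([[c['fx'],0,c['cx']],[0,c['fy'],c['cy']],[0,0,1]])
    return cv2.projectPoints(R.from_quat(c['attitude']).inv().apply(np.array(w)-c['position'])[None],np.zeros(3),np.zeros(3),K,c['distortion'])[0].ravel()
E
python3 - <<'E'
from h import *
rep()
s=r.get_state()
im=np.ascontiguousarray(r.snapshot('side')[130:260,240:400,::-1])
im=cv2.resize(im,None,fx=4.6,fy=4.6,interpolation=cv2.INTER_CUBIC)
for z,col in((0,(0,0,255)),(.01,(0,255,0)),(.02,(255,0,0)),(.03,(255,255,0))):
    p=(pj('side',s['tool_pos']+[0,0,z])-[240,130])*4.6;cv2.circle(im,tuple(int(v) for v in p),3,col,-1)
cv2.imwrite('pics/p5.png',im)
E
```

```text
t 4.0667 tcp [0.52141144 0.06264393 0.05201889] clamp mm [-83.28790079   0.99317888] F [ 0.27985473 -0.08286228  0.22692122] op 0.002941620173564914
tilt [-7.52605161e-04  3.02223636e-04 -9.99999671e-01] yaw -3.3313157326073664 q [-0.21  0.82  0.    1.99 -0.    0.33 -1.83]
```

View pics/p5.png

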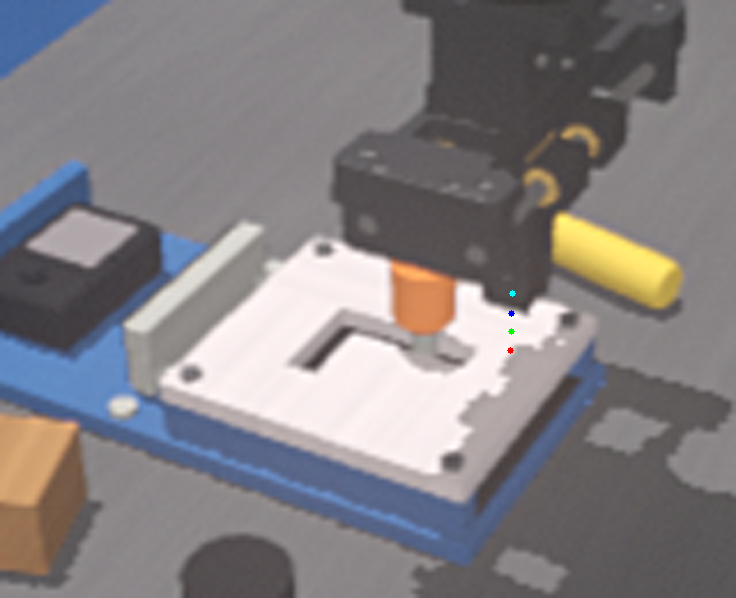

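The fingertip bottom is at about (517,297), close to the 30 mm mark, so the tips are about 28 mm above the reported TCP (real tip z about 80 mm). I need another 22 mm down before pushing.

Request:
{"op": "carry_out", "data": {"plan": [{"rot":[0,0,0],"xyz":[0,0,0.006],"grip":255},{"rot":[0,0,0],"xyz":[0,0,0.012],"grip":255},{"rot":[0,0,0],"xyz":[0,0,0.018],"grip":255},{"rot":[0,0,0],"xyz":[0,0,0.022],"grip":255},{"rot":[0,0,0],"xyz":[0,0,0.022],"grip":255}]}}

```text
clock: 4.53
tool_pos: [0.5206, 0.0625, 0.0303]
eef_rot: [1.0, -0.029, -0.001, 0.0]
contact_force: [-0.0, -0.1, 0.3]
opening: 0.006
finger_force: 0.0
```

Request:
{"op": "carry_out", "data": {"plan": [{"rot":[0,0,0],"xyz":[0.006,0,0],"grip":255},{"rot":[0,0,0],"xyz":[0.012,0,0],"grip":255},{"rot":[0,0,0],"xyz":[0.018,0,0],"grip":255},{"rot":[0,0,0],"xyz":[0.024,0,0],"grip":255},{"rot":[0,0,0],"xyz":[0.028,0,0],"grip":255},{"rot":[0,0,0],"xyz":[0.028,0,0],"grip":255}]}}

```text
clock: 5.03
tool_pos: [0.5497, 0.0609, 0.0314]
eef_rot: [1.0, -0.029, 0.0, 0.0]
contact_force: [-0.3, 0.2, 0.6]
opening: 0.003
finger_force: 0.3
```

```bash
python3 - <<'E'
from h import *
rep()
b=r.snapshot('side')[130:260,240:400,::-1];b=cv2.resize(b,None,fx=2.4,fy=2.4,interpolation=cv2.INTER_CUBIC)
a=cv2.resize(r.snapshot('wrist')[100:340,140:480,::-1],(b.shape[1]*11//10,b.shape[0]))
cv2.imwrite('pics/p6.png',np.hstack([a,b])[:,:800])
E
```

```text
t 5.0333 tcp [0.54966818 0.06089124 0.03140072] clamp mm [-54.97703829   0.88973014] F [-0.29568836  0.15432152  0.59173472] op 0.002524957182985605
tilt [ 3.19479809e-04  1.35542939e-06 -9.99999949e-01] yaw -3.351767361360411 q [-0.19  0.87 -0.    1.92  0.    0.35 -1.83]
```

View pics/p6.png

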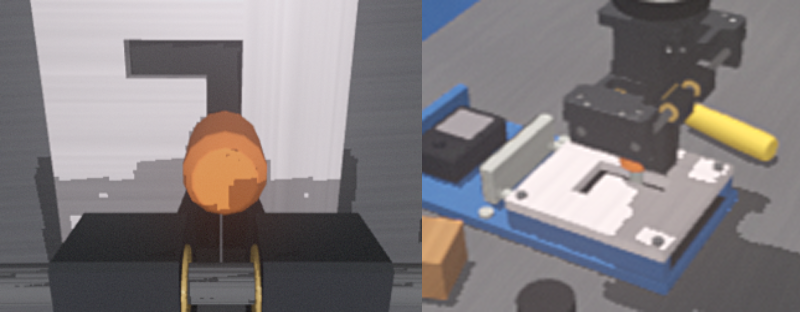

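The knob is now in front of the fingertips, at the right height. The tips clear the plate with no contact force. Push on to near the corner.

Request:
{"op": "carry_out", "data": {"plan": [{"rot":[0,0,0],"xyz":[0.004,0,0],"grip":255},{"rot":[0,0,0],"xyz":[0.008,0,0],"grip":255},{"rot":[0,0,0],"xyz":[0.012,0,0],"grip":255},{"rot":[0,0,0],"xyz":[0.016,0,0],"grip":255},{"rot":[0,0,0],"xyz":[0.02,0,0],"grip":255},{"rot":[0,0,0],"xyz":[0.024,0,0],"grip":255},{"rot":[0,0,0],"xyz":[0.027,0,0],"grip":255},{"rot":[0,0,0],"xyz":[0.027,0,0],"grip":255}]}}

```text
clock: 5.8
tool_pos: [0.5773, 0.0593, 0.0313]
eef_rot: [1.0, -0.029, 0.001, 0.0]
contact_force: [-1.3, -1.0, 0.7]
opening: 0.005
finger_force: 0.5
```

```bash
cat > m.py <<'E'
from h import *
# knob top centre from the wrist picture (orange blob) in clamp mm; z of visible centre about .088
def blob():
    s=r.get_state();im=r.snapshot('wrist');g=cv2.cvtColor(im,cv2.COLOR_RGB2HSV)
    m=((g[...,0]<16)&(g[...,1]>130)&(g[...,2]>110)).astype(np.uint8);m[:,:220]=0;m[:,430:]=0
    n,l,st,ce=cv2.connectedComponentsWithStats(m);i=1+np.argmax(st[1:,4]);x,y,w,h,ar=st[i]
    c=r.camera_params('wrist');X=c['hand_eye'];K=np.array([[c['fx'],0,c['cx']],[0,c['fy'],c['cy']],[0,0,1]])
    T=R.from_quat(s['eef_rot']);pos=s['tool_pos']+[0,0,.028]
    out=[]
    for uv,z in(((x+w/2,y+h-w/2),.09),):
        p=cv2.undistortPoints(np.float64([[uv]]),K,c['distortion'])[0,0]
        d=T.apply(X[:3,:3]@np.r_[p,1])
        for b in(T.apply(X[:3,3])+s['tool_pos'],T.apply(X[:3,3])+pos):
            q=b+d*(z-b[2])/d[2];out.append(((q[:2]-o)@Rm*1000).round(1))
    print('blob',st[i],'knob clamp mm (plain, +28mm)',out);return im
if __name__=='__main__':
    rep();blob()
E
python3 m.py
```

```text
t 5.8 tcp [0.57728758 0.05925246 0.03128634] clamp mm [-27.30907601   0.86287156] F [-1.34219984 -1.02219882  0.65214692] op 0.004742230308815698
tilt [ 1.73365041e-03 -1.26116246e-05 -9.99998497e-01] yaw -3.351418213514979 q [-0.18  0.89 -0.    1.83  0.    0.41 -1.82]
blob [ 288  194   67   71 3569] knob clamp mm (plain, +28mm) [array([ 0. , -0.2]), array([-11.6,  -0.6])]
```

Request:
{"op": "carry_out", "data": {"plan": [{"rot":[0,0,0],"xyz":[0.002,0,0],"grip":255},{"rot":[0,0,0],"xyz":[0.003,0,0],"grip":255},{"rot":[0,0,0],"xyz":[0.004,0,0],"grip":255},{"rot":[0,0,0],"xyz":[0.004,0,0],"grip":255}]}}

```text
clock: 6.18
tool_pos: [0.58, 0.0591, 0.0313]
eef_rot: [1.0, -0.029, -0.0, 0.0]
contact_force: [-2.0, -0.0, 1.7]
opening: 0.005
finger_force: 1.3
```

```bash
python3 -c "
from m import *
rep();im=blob()
cv2.imwrite('pics/p7.png',im[:,:,::-1])"
```

```text
t 6.1833 tcp [0.57998879 0.05907396 0.03127676] clamp mm [-24.60205891   0.84204927] F [-2.02603332 -0.04479392  1.69414977] op 0.004847804639542636
tilt [-9.22608446e-05  2.14748423e-04 -9.99999973e-01] yaw -3.3396916468118385 q [-0.18  0.9  -0.    1.82  0.01  0.42 -1.81]
blob [ 288  198   67   68 3471] knob clamp mm (plain, +28mm) [array([ 2.4, -0.2]), array([-9.4, -0.6])]
```

View pics/p7.png

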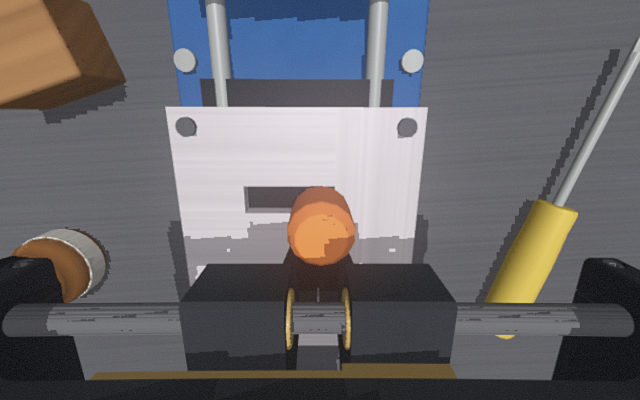

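The knob covers (288–355, 186–266), right at the short leg's height (rows 187–213), so it is near the corner, and the jaw has moved away. That was my last picture; from here I'll go by force and position in small steps.

Request:
{"op": "carry_out", "data": {"plan": [{"rot":[0,0,0],"xyz":[0.0015,0,0],"grip":255},{"rot":[0,0,0],"xyz":[0.003,0,0],"grip":255},{"rot":[0,0,0],"xyz":[0.003,0,0],"grip":255}]}}

```text
clock: 6.48
tool_pos: [0.5833, 0.0589, 0.0313]
eef_rot: [1.0, -0.029, 0.0, 0.0]
contact_force: [-2.8, -0.3, 1.3]
opening: 0.007
finger_force: 1.3
```

```bash
python3 m.py
```

```text
t 6.4833 tcp [0.58331667 0.05891056 0.0312953 ] clamp mm [-21.27030924   0.87281761] F [-2.82743163 -0.29755664  1.26601091] op 0.006685628109460108
tilt [ 3.99566507e-04  1.74600162e-04 -9.99999905e-01] yaw -3.338350449553923 q [-0.18  0.9  -0.    1.81  0.01  0.43 -1.81]
blob [ 288  198   67   68 3490] knob clamp mm (plain, +28mm) [array([ 5.7, -0.2]), array([-6.1, -0.6])]
```

Request:
{"op": "carry_out", "data": {"plan": [{"rot":[0,0,0],"xyz":[0.0015,0,0],"grip":255},{"rot":[0,0,0],"xyz":[0.003,0,0],"grip":255},{"rot":[0,0,0],"xyz":[0.003,0,0],"grip":255}]}}

```text
clock: 6.78
tool_pos: [0.5843, 0.0588, 0.0312]
eef_rot: [1.0, -0.029, -0.002, 0.0]
contact_force: [-5.9, -0.5, 4.2]
opening: 0.007
finger_force: 3.1
```

```bash
python3 m.py
```

```text
t 6.7833 tcp [0.58428693 0.05881934 0.03120658] clamp mm [-20.29638028   0.83827206] F [-5.8545225  -0.52664349  4.24938091] op 0.006670652567800317
tilt [-3.55867596e-03  5.71653830e-04 -9.99993504e-01] yaw -3.326982643706486 q [-0.18  0.9  -0.    1.81  0.01  0.44 -1.81]
blob [ 288  200   67   66 3473] knob clamp mm (plain, +28mm) [array([ 7. , -0.2]), array([-4.9, -0.6])]
```

The force rose to 6 N with the tool stopped, so the knob is at the stop past the corner (TCP about 22 mm behind it). Now back off and go round to the knob's −y side.

Request:
{"op": "carry_out", "data": {"plan": [{"rot":[0,0,0],"xyz":[-0.015,0,0],"grip":255},{"rot":[0,0,0],"xyz":[-0.03,0,0],"grip":255},{"rot":[0,0,0],"xyz":[-0.03,0.024,0],"grip":255},{"rot":[0,0,0],"xyz":[-0.03,0.048,0],"grip":255},{"rot":[0,0,0],"xyz":[-0.03,0.048,0],"grip":255},{"rot":[0,0,0],"xyz":[-0.006,0.048,0],"grip":255},{"rot":[0,0,0],"xyz":[0.018,0.048,0],"grip":255},{"rot":[0,0,0],"xyz":[0.018,0.048,0],"grip":255}]}}

```text
clock: 7.5
tool_pos: [0.609, 0.01, 0.0324]
eef_rot: [1.0, -0.03, 0.006, -0.001]
contact_force: [1.2, 0.8, -0.6]
opening: 0.006
finger_force: 0.0
```

```bash
python3 m.py
```

```text
t 7.5 tcp [0.60901966 0.01003894 0.03235976] clamp mm [  7.23632461 -46.41831259] F [ 1.16381444  0.81563371 -0.5578366 ] op 0.006469724245588555
tilt [ 0.01175984 -0.00157603 -0.99992961] yaw -3.395760214038338 q [-0.08  0.91 -0.02  1.75  0.03  0.47 -1.75]
blob [220 236  40  28 690] knob clamp mm (plain, +28mm) [array([ 27.9, -13.5]), array([15.2, -5.7])]
```

Request:
{"op": "carry_out", "data": {"plan": [{"rot":[0,0,0],"xyz":[0,0,0],"grip":255},{"rot":[0,0,0],"xyz":[0,-0.003,0],"grip":255},{"rot":[0,0,0],"xyz":[0,-0.006,0],"grip":255},{"rot":[0,0,0],"xyz":[0,-0.009,0],"grip":255},{"rot":[0,0,0],"xyz":[0,-0.012,0],"grip":255},{"rot":[0,0,0],"xyz":[0,-0.015,0],"grip":255},{"rot":[0,0,0],"xyz":[0,-0.018,0],"grip":255},{"rot":[0,0,0],"xyz":[0,-0.018,0],"grip":255}]}}

```text
clock: 8.22
tool_pos: [0.602, 0.0282, 0.0313]
eef_rot: [1.0, -0.029, -0.0, 0.0]
contact_force: [-0.6, -0.7, 0.6]
opening: 0.006
finger_force: 0.3
```

```bash
sed -i 's/:220/:130/' m.py; python3 m.py
```

```text
t 8.2167 tcp [0.60200899 0.02817701 0.03133102] clamp mm [ -0.81917848 -28.71950405] F [-0.63845567 -0.66790732  0.63384828] op 0.006131882711243643
tilt [-2.61402829e-04  4.11067675e-04 -9.99999881e-01] yaw -3.3016961034869134 q [-0.12  0.91 -0.01  1.76  0.02  0.47 -1.77]
blob [ 220  232   67   32 1112] knob clamp mm (plain, +28mm) [array([27.1, -2. ]), array([15.5,  4.3])]
```

Request:
{"op": "carry_out", "data": {"plan": [{"rot":[0,0,0],"xyz":[0,-0.004,0],"grip":255},{"rot":[0,0,0],"xyz":[0,-0.008,0],"grip":255},{"rot":[0,0,0],"xyz":[0,-0.012,0],"grip":255},{"rot":[0,0,0],"xyz":[0,-0.016,0],"grip":255},{"rot":[0,0,0],"xyz":[0,-0.02,0],"grip":255},{"rot":[0,0,0],"xyz":[0,-0.024,0],"grip":255},{"rot":[0,0,0],"xyz":[0,-0.026,0],"grip":255},{"rot":[0,0,0],"xyz":[0,-0.026,0],"grip":255}]}}

```text
clock: 8.93
tool_pos: [0.6038, 0.0551, 0.0313]
eef_rot: [1.0, -0.028, 0.0, -0.0]
contact_force: [-0.2, -0.9, 0.4]
opening: 0.005
finger_force: 0.2
```

```bash
python3 m.py
```

```text
t 8.9333 tcp [0.60378277 0.05509299 0.03130005] clamp mm [-0.61656265 -1.74589426] F [-0.17679133 -0.93036556  0.44727447] op 0.005233631923939654
tilt [ 1.75843417e-04 -8.16176214e-04 -9.99999651e-01] yaw -3.2644890641881266 q [-0.16  0.91 -0.01  1.75  0.01  0.48 -1.8 ]
blob [ 220  228   67   36 1152] knob clamp mm (plain, +28mm) [array([27.2, 24.9]), array([15.6, 31.3])]
```

Request:
{"op": "carry_out", "data": {"plan": [{"rot":[0,0,0],"xyz":[0,-0.002,0],"grip":255},{"rot":[0,0,0],"xyz":[0,-0.004,0],"grip":255},{"rot":[0,0,0],"xyz":[0,-0.006,0],"grip":255},{"rot":[0,0,0],"xyz":[0,-0.006,0],"grip":255}]}}

```text
clock: 9.32
tool_pos: [0.6041, 0.0602, 0.0313]
eef_rot: [1.0, -0.029, 0.0, -0.0]
contact_force: [-0.5, -1.7, -0.1]
opening: 0.003
finger_force: 0.8
```

```bash
python3 m.py
```

```text
t 9.3167 tcp [0.60413934 0.06018023 0.03131361] clamp mm [-0.55698208  3.35347798] F [-0.45541464 -1.71812878 -0.10196324] op 0.0033095526489411685
tilt [ 1.68508899e-04 -9.54962089e-05 -9.99999981e-01] yaw -3.3181520470466754 q [-0.17  0.91 -0.01  1.75  0.01  0.48 -1.81]
blob [ 220  228   68   36 1198] knob clamp mm (plain, +28mm) [array([27.5, 29.8]), array([16. , 36.1])]
```

Request:
{"op": "carry_out", "data": {"plan": [{"rot":[0,0,0],"xyz":[0,-0.002,0],"grip":255},{"rot":[0,0,0],"xyz":[0,-0.004,0],"grip":255},{"rot":[0,0,0],"xyz":[0,-0.004,0],"grip":255}]}}

```text
clock: 9.62
tool_pos: [0.6043, 0.063, 0.0313]
eef_rot: [1.0, -0.029, -0.0, 0.001]
contact_force: [0.6, -3.6, 1.4]
opening: 0.007
finger_force: 1.5
```

```bash
python3 m.py
```

```text
t 9.6167 tcp [0.60429841 0.06301389 0.03129675] clamp mm [-0.56327947  6.19159253] F [ 0.59335619 -3.61692752  1.39057598] op 0.006906009698063659
tilt [-7.11833226e-06  1.24887310e-03 -9.99999220e-01] yaw -3.3600541720517696 q [-0.18  0.91 -0.    1.75  0.01  0.48 -1.82]
blob [ 220  229   68   35 1209] knob clamp mm (plain, +28mm) [array([27.6, 32.7]), array([16., 39.])]
```

Request:
{"op": "carry_out", "data": {"plan": [{"rot":[0,0,0],"xyz":[0,-0.002,0],"grip":255},{"rot":[0,0,0],"xyz":[0,-0.003,0],"grip":255},{"rot":[0,0,0],"xyz":[0,-0.003,0],"grip":255},{"rot":[0,0,0],"xyz":[0,-0.003,0],"grip":255}]}}

```text
clock: 10.0
tool_pos: [0.6043, 0.0633, 0.0314]
eef_rot: [1.0, -0.03, -0.0, 0.002]
contact_force: [-0.5, -8.7, 1.6]
opening: 0.006
finger_force: 4.1
```

```bash
python3 m.py
```

```text
t 10.0 tcp [0.60425097 0.06325902 0.03135662] clamp mm [-0.62491906  6.43354374] F [-0.48016442 -8.71472444  1.61992658] op 0.0060380184432832955
tilt [-4.22451510e-04  4.12299807e-03 -9.99991411e-01] yaw -3.4749431905476085 q [-0.18  0.92  0.    1.75  0.01  0.48 -1.82]
blob [ 221  233   68   31 1160] knob clamp mm (plain, +28mm) [array([27.6, 32.6]), array([16.1, 38.7])]
```

Rigid end reached: 8.7 N with no further travel. Now retreat and lift.

Request:
{"op": "carry_out", "data": {"plan": [{"rot":[0,0,0],"xyz":[0,0.01,0],"grip":255},{"rot":[0,0,0],"xyz":[0,0.025,0],"grip":255},{"rot":[0,0,0],"xyz":[0,0.035,0],"grip":255},{"rot":[0,0,0],"xyz":[0,0.035,-0.02],"grip":255},{"rot":[0,0,0],"xyz":[0,0.035,-0.05],"grip":255},{"rot":[0,0,0],"xyz":[0,0.035,-0.08],"grip":255},{"rot":[0,0,0],"xyz":[0,0.035,-0.1],"grip":255},{"rot":[0,0,0],"xyz":[0,0.035,-0.1],"grip":255}]}}

```text
clock: 10.72
tool_pos: [0.6057, 0.0329, 0.1358]
eef_rot: [1.0, -0.029, 0.004, -0.001]
contact_force: [0.3, 0.2, 0.1]
opening: 0.003
finger_force: 0.0
```

```bash
python3 - <<'E'
from m import *
rep()
i=r.snapshot('side');i=r.snapshot('side')
g=cv2.cvtColor(i,cv2.COLOR_RGB2HSV);m=((g[...,0]<14)&(g[...,1]>170)&(g[...,2]>150)).astype(np.uint8)
i0=cv2.imread('pics/side0.png');g0=cv2.cvtColor(i0,cv2.COLOR_BGR2HSV);m0=((g0[...,0]<14)&(g0[...,1]>170)&(g0[...,2]>150)).astype(np.uint8)
for q in(m0,m):
    q[:,:230]=0;q[:150]=0;q[230:]=0;q[:,400:]=0
    n,l,st,ce=cv2.connectedComponentsWithStats(q);print([(s.tolist(),c.round(1).tolist()) for s,c in zip(st[1:],ce[1:]) if s[4]>15])
for p in((-38,0),(0,0),(2,37),(0,35),(0,20)): print(p,pj('side',np.r_[o+Rm@np.array(p)/1000,.071]).round(1))
rep()
# bystanders: change from first picture
for n,b in(('block',(220,215,260,260)),('jar',(275,242,312,290)),('driver',(345,170,390,198))):
    x0,y0,x1,y1=b;print(n,np.abs(i[y0:y1,x0:x1,::-1].astype(int)-i0[y0:y1,x0:x1]).mean().round(1),cv2.matchTemplate(np.ascontiguousarray(i[y0-10:y1+10,x0-10:x1+10,::-1]),i0[y0:y1,x0:x1],cv2.TM_CCOEFF_NORMED).argmax())
    k=cv2.minMaxLoc(cv2.matchTemplate(np.ascontiguousarray(i[y0-10:y1+10,x0-10:x1+10,::-1]),i0[y0:y1,x0:x1],cv2.TM_CCOEFF_NORMED));print(k[1],k[3],'expect (10,10)')
E
```

```text
t 10.7167 tcp [0.60574735 0.03285273 0.1358362 ] clamp mm [  2.64042003 -23.833925  ] F [0.31969426 0.2053156  0.13270529] op 0.002779170480256293
tilt [ 0.00868679 -0.00272064 -0.99995857] yaw -3.316947629251339 q [-0.12  0.75 -0.01  1.71  0.01  0.67 -1.77]
[]
[]
(-38, 0) [331.2 192.3]
(0, 0) [314.9 187.6]
(2, 37) [304.9 196.3]
(0, 35) [306.2 196.1]
(0, 20) [310.  192.4]
t 10.8167 tcp [0.60283292 0.03249079 0.13192085] clamp mm [ -0.24797095 -24.36504668] F [-0.18363481  0.61058507 -0.24316595] op 0.007252253067122698
tilt [ 0.00160144 -0.00122634 -0.99999797] yaw -3.308363803274502 q [-0.12  0.76 -0.01  1.71  0.01  0.67 -1.77]
block 7.0 220
0.9990493655204773 (10, 10) expect (10,10)
jar 5.3 220
0.991795003414154 (10, 10) expect (10,10)
driver 6.2 220
0.9732133150100708 (10, 10) expect (10,10)
```

Bystanders have not moved. One last check of where the knob rests, using a looser orange threshold.

```bash
python3 - <<'E'
from h import *
i0=cv2.imread('pics/side0.png')[:,:,::-1]
for i in(i0,r.snapshot('side')):
    g=cv2.cvtColor(np.ascontiguousarray(i),cv2.COLOR_RGB2HSV);q=((g[...,0]<18)&(g[...,1]>140)&(g[...,2]>100)).astype(np.uint8)
    q[:,:285]=0;q[:150]=0;q[225:]=0;q[:,360:]=0
    n,l,st,ce=cv2.connectedComponentsWithStats(q);print([(s.tolist(),c.round(1).tolist()) for s,c in zip(st[1:],ce[1:]) if s[4]>15])
print(r.get_state()['contact_force'])
E
```

```text
[([326, 182, 13, 20, 228], [331.7, 191.3])]
[([298, 186, 14, 20, 233], [304.7, 195.6])]
[-0.09764556 -1.02481533 -0.00545205]
```

The knob is at (304.7, 195.6), against (304.9, 196.3) predicted for the locked end.

```bash
python3 -c "
from plant import r
print(r.finish_job())"
```

```text
the job is handed in; nothing more can be done
None
```

The clamp is closed and locked: the knob was pushed to the corner, then to the end of the short leg and released there. The final check put it within a pixel of the locked position, the screwdriver, block and jar had not moved, and I handed the job in (no verdict was returned).

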